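# Lift a rusk from the toast rack with tongs

## Task

Pick up the steel tongs from the bamboo tray and use them to take the tall arched rusk out of the toast rack: close the jaws on its upper part while it stands in its slot and draw it upward until all of it is well clear of the top of the rack (a couple of centimetres or more). Finish while still holding the tongs squeezed, with the rusk held still in the air between the jaws; never touch the rusk with the gripper itself, and leave the short rusks and everything else where they are.

Things in the scene. Friction and masses are not known exactly. Their poses are not given: they have to be found in the camera images.
- tongs: Steel tongs, 205 mm long, 0.11 kg, lying on the tray, arms side by side, jaws away from the robot. Origin on the hinge axis at the underside; x from the hinge along the centre line of the open tongs, z up. Hinge barrel and jaws are 30 mm tall and carry it; arms are strips 20 mm tall (5 to 25 mm up), 3 mm thick. This frame is the +y arm's: closed by q, the centre line turns by +q/2 about z.
- tongs_grip (a point): Midway between the arms, 80 mm from the hinge, 15 mm above the underside, near the centre of mass: the place to squeeze the arms from above. Over the arms' outsides here: about 43 to 46 mm open, 30 mm when the jaws hold the 12 mm rusk. The jaws' middle lies 105 mm further along x.
- tongs_jaws (a point): Midway between the open jaws, 185 mm from the hinge, 15 mm above the underside. The jaws are flat plates 40 mm long, 30 mm tall, with a gap of about 43 mm when open.
- tongs_arm (a joint): Closing angle (rad): about 0 open, 0.17 on the rusk, 0.22 shut. A spring (3.5 N m/rad) opens the tongs: at the grip point about 4 N starts to close them, about 12 N brings the jaws onto the rusk, and 0.43 of any excess presses it. Squeezed to 38 mm over the arms, the spring keeps them firm in the gripper with the jaws still some 30 mm apart.
- tray: Flat bamboo tray under the tongs, fixed, 250 x 130 x 8 mm, with a 16 mm high lip at each short end. Origin at the centre of its underside, x along its length.
- rack: Steel toast rack, fixed. Origin at the centre of its underside, z up. Base plate 94 x 124 x 12 mm; three slots along x at y = -45, 0 and 45 mm, each between two wire hoops 14.5 mm apart, tops 60 mm above the table. The rusks stand on the base plate, 12 mm above the table, between end bars 76 mm apart. Its -x end faces the robot.
- rusk: The tall rusk: hard dry bread slice with an arched top, 70 to 76 mm long, 12 mm thick, 95 mm tall, about 0.045 kg, upright in one of the rack's slots, its top 107 mm above the table (well above the others). Origin at the centre of its underside, x along its length (the slot), y through its thickness, z up.
- rusk_center (a point): Centre of the tall rusk, 47.5 mm above its underside.
- cracker1_center (a point): Centre of a short square rusk, 60 x 12 x 60 mm, in another slot of the rack (top 72 mm above the table).
- cracker2_center (a point): Centre of the other short square rusk, same size.
- jar1: Glass spice jar with lid, 48 mm across, 100 mm tall; bystander behind the middle. Origin at the centre of its underside.
- jar2: Spice jar as jar1, behind at the left.
- jar3: Spice jar as jar1, behind at the right.
- salt: White ceramic salt cellar, 58 mm across, 45 mm tall; bystander between tray and rack. Origin at the centre of its underside.
- cezve: Stainless steel coffee pot with a long handle, 84 mm across, 75 mm tall; bystander on the left. Handle, along its own y, reaches 155 mm out and 95 mm up. Origin at the centre of its underside.
- tin: Closed hinged aluminium tin, 88 x 123 x 54 mm; bystander on the right. Origin at the centre of its underside.

How it is judged:
On the way, in this order (a step that is already met when the one before it is completed fails the run):
1. the tongs are held in the gripper, lifted off the tray, the rusk still in its slot (contact force between tongs and the fingers above 1 N and height (world z) of tongs_grip above 0.05 m and distance of rusk_center from where it was at the start of the episode below 0.015 m), for 0.2 s.
2. the jaws are closed on the rusk while it stands in its slot (contact force between tongs and the fingers above 1 N and contact force between tongs and rusk above 0.6 N and value of joint tongs_arm above 0.08 rad and distance of rusk_center from where it was at the start of the episode below 0.025 m), for 0.1 s.
At the end, for the whole second after the job is handed in: Gripper holds the tongs (over 1 N), jaws hold the tall rusk (over 0.6 N, joint above 0.08), rusk centre over 119.5 mm and jaws over 130 mm up, rusk slower than 40 mm/s and touching no rack or gripper, tongs off tray and rack; short rusks within 25 mm, bystanders within 30 mm and upright (contact force between tongs and the fingers above 1 N and contact force between tongs and rusk above 0.6 N and value of joint tongs_arm above 0.08 rad and height (world z) of rusk_center above 0.1195 m and height (world z) of tongs_jaws above 0.13 m and contact force between each of rusk, tongs and rack below 0.02 N and contact force between rusk and the fingers below 0.02 N and contact force between rusk and the arm below 0.02 N and linear speed of rusk below 0.04 m/s and contact force between tongs and tray below 0.02 N and distance of each of cracker1_center, cracker2_center from where it was at the start of the episode below 0.025 m and distance of each of jar1, jar2, jar3, salt, cezve, tin from where it was at the start of the episode below 0.03 m and angle between each of jar1, jar2, jar3, salt, cezve, tin's own z axis and vertical below 0.3 rad); the arm keeps its last pose, push and grip.
It fails at once if the rusk is touched by the gripper or arm instead of the tongs (contact force between rusk and the fingers above 0.3 N or contact force between rusk and the arm above 0.3 N).
It fails at once if a short rusk is pulled or knocked out of place (distance of any of cracker1_center, cracker2_center from where it was at the start of the episode above 0.025 m).
It fails at once if a bystander is pushed more than 30 mm or tipped (distance of any of jar1, jar2, jar3, salt, cezve, tin from where it was at the start of the episode above 0.03 m or angle between any of jar1, jar2, jar3, salt, cezve, tin's own z axis and vertical above 0.3 rad).
It also fails if it takes over 48 s, if anything falls off the work surface, if the arm or the gripper's body presses on something with over 40 N, if the wrist force passes 120 N, or if a joint passes its speed limit or range.

## Robot

A 7-joint arm with a two-finger parallel gripper is mounted at the origin on the work surface. World frame = base frame: x ahead of the robot, y to its left, z up, the work surface at z = 0. Lengths are in m, angles in rad, forces in N, time in s.
With the tool pointing down it reaches from about 0.4 to 0.875 m from the base axis. Payload 19.3 kg.
Tool frame: the origin (TCP) lies at the very end of the fingers, on their centre line; the grasp point (between the pads) lies 19 mm behind it; x points along the fingers, y is the direction in which the jaws open and shut, and the axes are right-handed (so a half turn about x gives the same grasp; the last joint's range is limited). The gripper opens to 85 mm and grips with 20 to 120 N. Pads are 22 mm wide; open, the fingers measure 114 mm over their backs; the gripper's body (76 mm by 85 mm) begins 54 mm behind the grasp point. The pads swing forward as they close: fully open they stand 13 mm farther back than shut.
Start: joints at [1.257, 0.521, -0.036, 1.599, 0.021, 1.021, -0.113], TCP at [0.151, -0.607, 0.231] pointing down, gripper open.
Joint ranges: [-2.91, 2.91], [-0.3, 2.13], [-1.5, 1.42], [0.17, 2.43], [-1.26, 4.41], [0.16, 1.93], [-2.52, 2.52]. Speed limits (rad/s): [1.89, 1.89, 2.39, 2.39, 3.01, 3.01, 3.01].

## Interface

Orientations are given as [roll, pitch, yaw] about the fixed x, y, z axes, in that order (R = Rz(yaw) Ry(pitch) Rx(roll)).
In Python, from workcell import bot, grab_frame, job_done gives the robot as it stands.
- The arm moves only by the shell command python3 -m pendant 'ROWS' [OPENING] [FORCE]. ROWS is JSON, a list of rows, each a list of 4 numbers: the shift along the tool's x, y, z in mm, then the turn about the tool's x in degrees. A call has 1 to 12 rows; each row shifts and turns the commanded pose from where the row before left it, along the tool's axes as they then stand; what a row does not reach is not made up. A row lasts 1/8 s, in which the tool goes at most 62.5 mm and 10.7 degrees, less where a joint would pass 70% of its speed; a pose out of reach is approached as far as the arm can. A call is refused whole if a number of a shift passes 62.5 or a number of a turn 10.7, either way. A call with a gripper value outside its range is refused whole. OPENING is the opening, from -1 (shut) to 1 (fully open), set as the call begins (- or left out, the last holds). The fingers move at their own pace and stop on an object; FORCE is the grip in N (left out, the last holds). Time passes only in rows, so rows that do not move let the fingers close. It gives the time, the measured TCP pose, the force and the opening at its end, in the units of the state.
- bot.observe(): the state, without advancing time (a new reading comes with each control period).
- grab_frame(name): name is "side" or "top"; returns a dict with "img" (400x640x3 uint8, red, green, blue), "fovy" (degrees; the focal length in pixels is half the picture's height over the tangent of half this angle, whatever the lens; pixels are square), "cx", "cy" (the principal point, pixels), "R" (3x3) and "t" (3): a world point X has camera coordinates R X + t. Camera axes: x right, y down, z forward; pixel columns grow to the right and rows downward; lengths in m; the calibration is good to about 2 mm. A picture is of the moment at which its call begins. There is no depth.
- job_done(): hands the job in, once; it reports no verdict.
The state is a dict: "clock": time; "qpos": joint angles; "qd": joint speeds; "joint_efforts": joint torques, N m; "position": TCP position; "tool_rot": TCP orientation; "force": force on the tool from outside, world axes, zero at the start; "moment": the same for the moment, N m; "grip_width": finger opening in m.
Only numpy, scipy, OpenCV 4.12 (cv2) and the standard library are available. Lean on these libraries where they do the work, as an engineer would, in place of code of your own. Each camera call takes 0.05 s, during which the arm holds its last target.

## Working session

There is one attempt and no reset: what is moved stays moved. The work goes in short steps, Python scripts to look and compute and a shell command to move; the robot and the scene stay as the last step left them, time stands still between calls to the robot, and variables do not carry over. Pictures are saved under pics/ and viewed, and the job is handed in when it is done.

```bash
ls; mkdir -p pics; cat > h.py <<'E'
import numpy as np, cv2, json
from workcell import bot, grab_frame, job_done
def snap(name,fn):
    f=grab_frame(name); cv2.imwrite('pics/'+fn+'.png',cv2.cvtColor(f['img'],cv2.COLOR_RGB2BGR))
    np.savez('pics/'+fn+'.npz',**{k:np.array(v) for k,v in f.items()}); return f
def load(fn): return dict(np.load('pics/'+fn+'.npz'))
def crop(fn,x0,y0,x1,y1,s):
    im=cv2.imread('pics/'+fn+'.png')[y0:y1,x0:x1]
    cv2.imwrite(f'pics/{fn}_c{x0}_{y0}.png',cv2.resize(im,None,fx=s,fy=s,interpolation=cv2.INTER_CUBIC))
def foc(f): return 200/np.tan(np.radians(float(f['fovy']))/2)
def proj(f,X):
    X=np.atleast_2d(X); c=X@f['R'].T+f['t']; return c[:,:2]/c[:,2:]*foc(f)+[float(f['cx']),float(f['cy'])]
def ray(f,u,v,z):
    d=f['R'].T@np.array([(u-f['cx'])/foc(f),(v-f['cy'])/foc(f),1.]); o=-f['R'].T@f['t']
    return o+d*(z-o[2])/d[2]
E
python3 - <<'E'
from h import *
print(bot.observe())
for n in('top','side'):
    f=snap(n,n+'0'); print(n,f['fovy'],f['cx'],f['cy'],-f['R'].T@f['t'],f['R'])
E
```

```text
pics
{'clock': 0.0, 'qpos': array([ 1.2567907 ,  0.52204832, -0.03635531,  1.59999527,  0.02119901,
        1.02107682, -0.11279647]), 'qd': array([ 9.34625779e-04, -1.42143557e-03,  4.68308299e-05, -5.85184973e-04,
        1.38717463e-04,  4.20256857e-04, -2.25165601e-04]), 'joint_efforts': array([ 6.66721626e-04, -9.27102256e+01,  1.98153824e+00, -3.69922435e+01,
        1.81573274e-02,  8.30375677e-03, -4.75004313e-06]), 'position': array([ 0.15077482, -0.60620095,  0.23070859]), 'tool_rot': array([-1.51319915,  1.56965341,  1.87221613]), 'force': array([-0.62254461,  0.49593186, -0.51022998]), 'moment': array([ 0.01318186, -0.03301239, -0.02318358]), 'grip_width': 0.08561844968018388}
top 53.85685929297564 321.395853070278 203.0828001784568 [ 0.32984891 -0.00561868  1.30408417] [[-6.35061213e-02 -9.97980968e-01  9.79512313e-04]
 [-9.71556128e-01  6.16001614e-02 -2.28657190e-01]
 [ 2.28135186e-01 -1.54727824e-02 -9.73506513e-01]]
side 48.06410629055145 317.40145653583903 194.218925095595 [0.31556137 0.77382942 1.08074397] [[-0.93944416 -0.34235131 -0.01550021]
 [-0.25305489  0.72348634 -0.64228556]
 [ 0.2311015  -0.59946901 -0.76630868]]
```

View pics/top0.png

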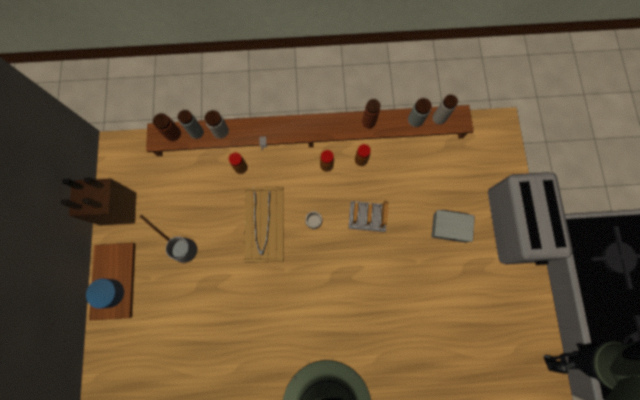

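View pics/side0.png

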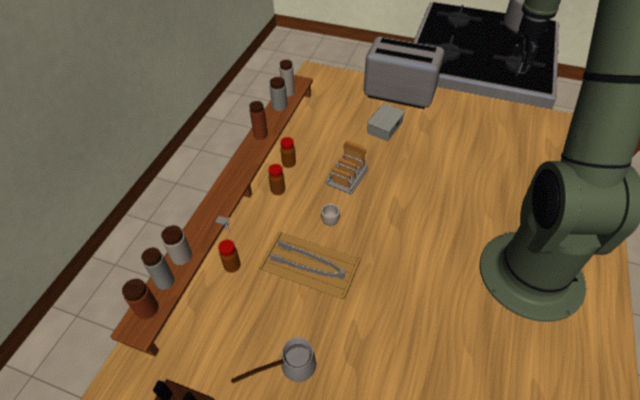

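```bash
python3 - <<'E'
from h import *
crop('top0',230,170,330,280,7); crop('top0',335,185,405,245,10)
crop('side0',250,225,370,305,6); crop('side0',315,130,385,200,8)
E
```

```text
(no output)
```

View pics/top0_c230_170.png

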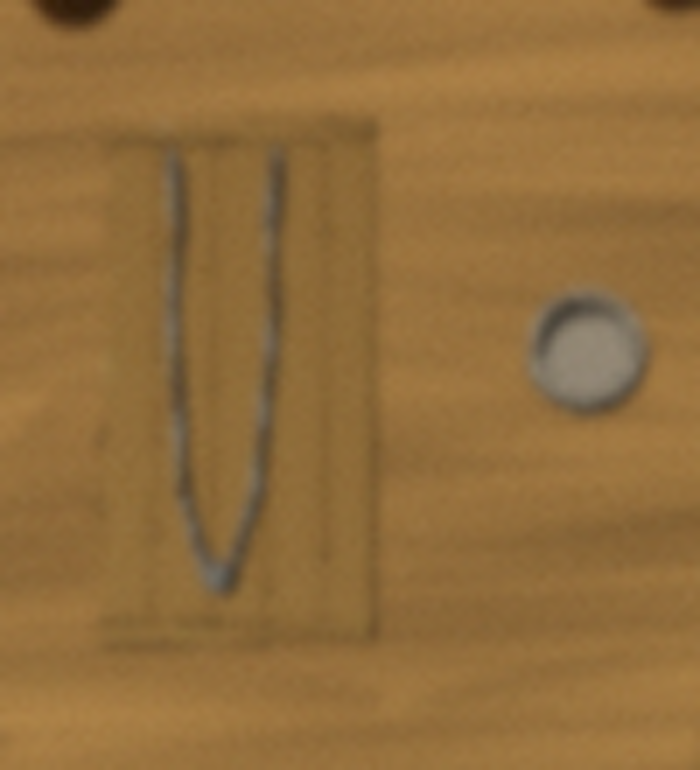

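View pics/top0_c335_185.png

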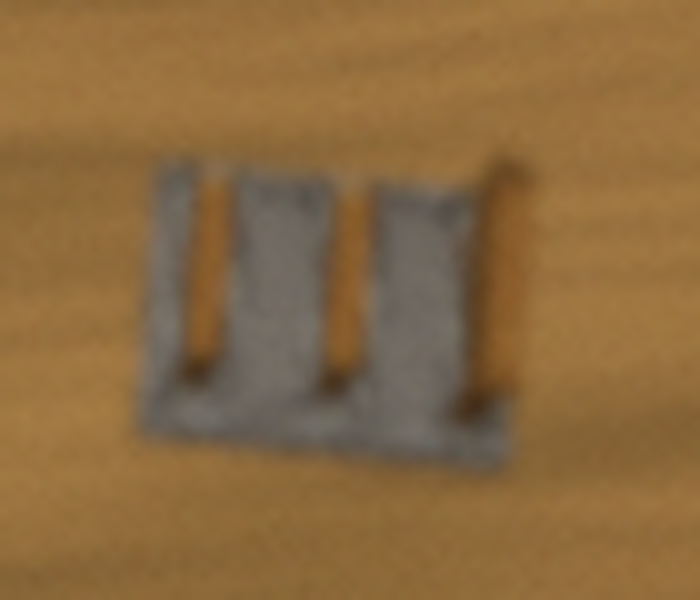

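View pics/side0_c250_225.png

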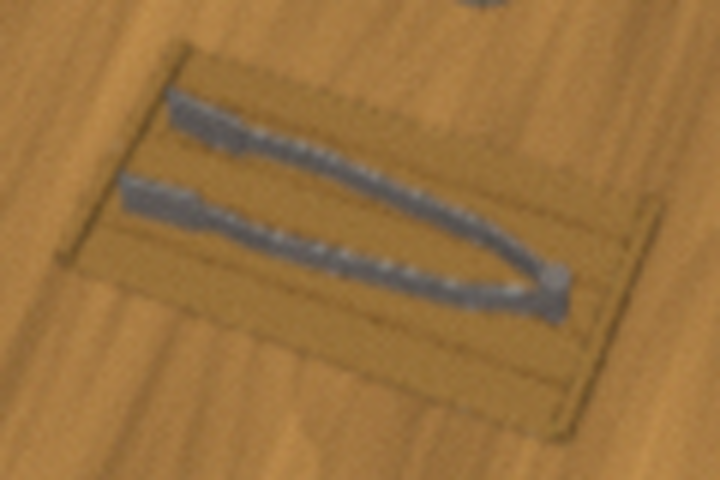

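View pics/side0_c315_130.png

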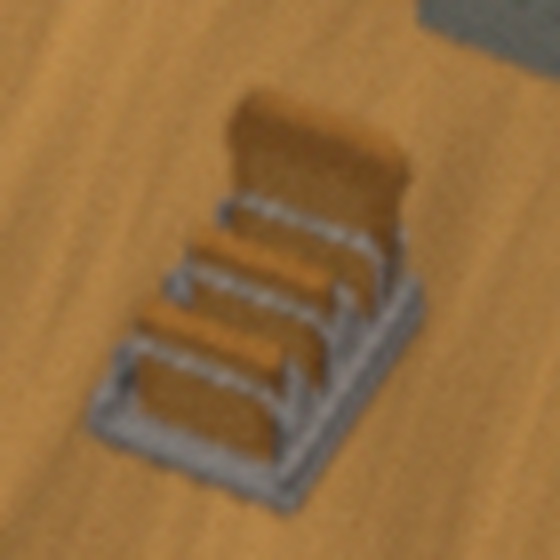

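```bash
python3 - <<'E'
from h import *
from scipy.optimize import least_squares
T=load('top0');S=load('side0')
for n,(u,v),z in [('hinge T',(261.4,252.0),.038),('tipL T',(254.7,191.6),.038),('tipR T',(269.7,191.6),.038)]: print(n,ray(T,u,v,z))
for n,(u,v),z in [('hinge S',(342.2,270.3),.038),('tipR S',(278.3,240.3),.038),('tipL S',(270.5,255),.038)]: print(n,ray(S,u,v,z))
obs=[(T,(349,228),(-.047,.062,.006)),(T,(385,231.5),(-.047,-.062,.006)),
(S,(351.3,193.8),(-.047,.062,0)),(S,(326.5,183.1),(.047,.062,0)),(S,(367.5,166.3),(-.047,-.062,.012)),
(S,(350.0,176.5),(-.030,.051-.0,.072)),(S,(332.5,167.5),(.030,.051,.072)),
(T,(337.5+20.8,0.5+202.5),(.030,.045,.072)),(T,(338.5+31.5,203),(.030,.0,.072))]
def Xw(p,l):
    c,s=np.cos(p[2]),np.sin(p[2]); return np.array([p[0]+c*l[0]-s*l[1],p[1]+s*l[0]+c*l[1],l[2]])
r=least_squares(lambda p:np.ravel([proj(f,Xw(p,l))[0]-uv for f,uv,l in obs]),[.57,-.1,0],loss='soft_l1')
print(r.x,np.round(r.fun.reshape(-1,2),1))
# predicted tall rusk top outline
for l in [(-.036,-.039,.09),(.036,-.039,.09),(0,-.045,.107),(-.036,-.051,.09),(.036,-.051,.09),(-.030,.045,.072)]:
    print(l,Xw(r.x,l),proj(T,Xw(r.x,l))[0],proj(S,Xw(r.x,l))[0])
E
```

```text
hinge T [0.47781161 0.17663535 0.038     ]
tipL T [0.67972492 0.19310535 0.038     ]
tipR T [0.67657067 0.14333264 0.038     ]
hinge S [0.47771057 0.18387643 0.038     ]
tipR S [0.67571583 0.15228877 0.038     ]
tipL S [0.67677617 0.20377094 0.038     ]
[ 0.57753693 -0.17781453 -0.14231963] [[-0.8  1. ]
 [ 0.3  0.4]
 [ 0.7 -0.2]
 [-1.1  0.2]
 [ 0.8 -0.7]
 [-0.5 -2.5]
 [-0.6 -0.1]
 [-1.9 -0.6]
 [ 0.3  0.5]]
(-0.036, -0.039, 0.09) [ 0.53636916 -0.21131399  0.09      ] [382.41937124 223.62646326] [363.8890904  151.86550986]
(0.036, -0.039, 0.09) [ 0.60764121 -0.22152645  0.09      ] [383.40356946 201.32270153] [343.15418926 144.52624215]
(0, -0.045, 0.107) [ 0.57115415 -0.22235956  0.107     ] [385.68162646 211.42522298] [354.50874781 143.05169395]
(-0.036, -0.051, 0.09) [ 0.53466708 -0.22319267  0.09      ] [386.25267385 223.9245133 ] [365.47234955 149.46657581]
(0.036, -0.051, 0.09) [ 0.60593914 -0.23340513  0.09      ] [387.1866228  201.61317839] [344.80997631 142.19973146]
(-0.03, 0.045, 0.072) [ 0.55422303 -0.1290143   0.072     ] [355.2485039  220.72786209] [350.32463533 172.70343692]
```

```bash
python3 - <<'E'
from h import *
T=load('top0');S=load('side0')
print('base',proj(T,[0,0,0]),proj(S,[0,0,0]))
print('tcp',proj(T,bot.observe()['position']),proj(S,bot.observe()['position']))
print('salt T',ray(T,230+588/7,170+350/7,.045))
crop('side0',265,130,345,235,7);crop('top0',225,140,380,240,5)
crop('top0',540,320,640,400,7)
E
```

```text
base [[326.03245452 407.17280989]] [[530.09810655 273.00466349]]
tcp [[558.32135871 351.67687983]] [[516.81781279  66.29454942]]
salt T [0.57003277 0.00196095 0.045     ]
```

View pics/side0_c265_130.png

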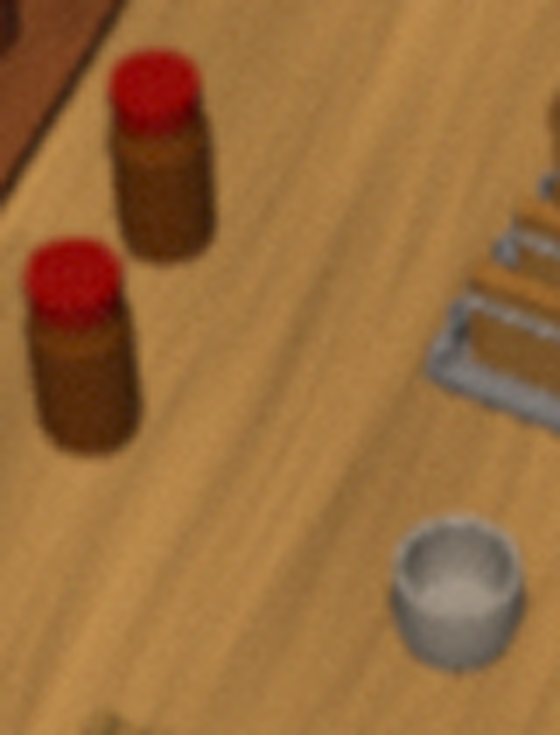

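View pics/top0_c225_140.png

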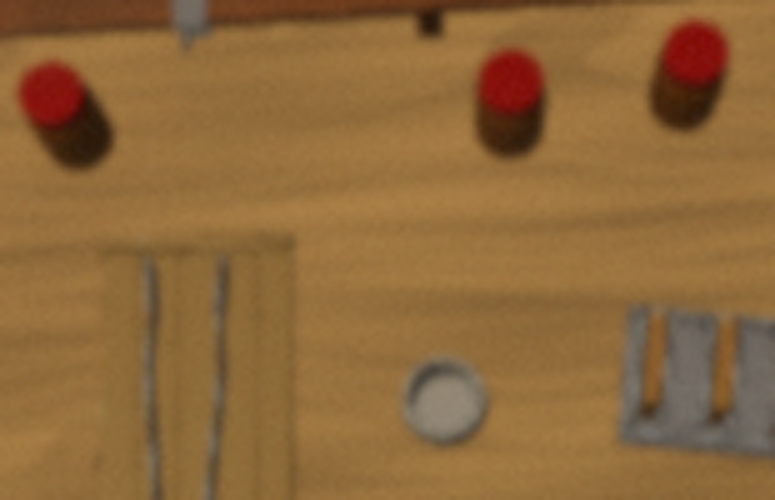

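View pics/top0_c540_320.png

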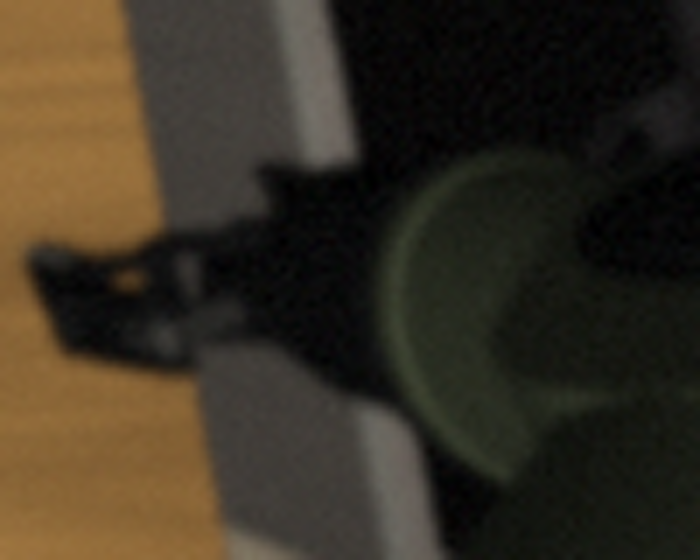

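```bash
python3 - <<'E'
from h import *
from scipy.spatial.transform import Rotation as Ro
T=load('top0');S=load('side0')
o=bot.observe();R=Ro.from_euler('xyz',o['tool_rot']).as_matrix();print(R)
for y in(-.05,-.0425,.0425,.05):print(proj(T,o['position']+R@[-.013,y,0]))
g=cv2.GaussianBlur(cv2.cvtColor(T['img'],cv2.COLOR_RGB2GRAY).astype(float),(0,0),1.2)
gy=np.abs(np.gradient(g,axis=0))
xs=np.arange(60,640,20);ys=[]
for x in xs:
    y0=int(60-(x)*42/640); w=gy[y0-12:y0+14,x]; ys.append(y0-12+w.argmax())
    
p=np.polyfit(xs,ys,1);print(np.round(ys-np.polyval(p,xs),1),ys)
crop('side0',200,0,440,60,3)
# table far edge/top in side: left edge of table
E
python3 - <<'E'
E
```

```text
[[-3.02741876e-04  2.41367587e-01 -9.70433715e-01]
 [ 9.60182326e-04 -9.70433242e-01 -2.41367769e-01]
 [-9.99999493e-01 -1.00486543e-03  6.20338893e-05]]
[[543.36296919 358.72253517]]
[[546.0657997 357.7689681]]
[[576.4972704  347.03264981]]
[[579.16482469 346.0915283 ]]
[-0.2 -0.   0.1  0.2  0.3  0.4 -0.4 -0.3 -0.2 -0.1  0.   0.2  0.3  0.4
 -0.5 -0.4 -0.2 -0.1 -0.   0.1  0.2  0.4  0.5 -0.4 -0.3 -0.2 -0.   0.1
  0.2] [np.int64(60), np.int64(59), np.int64(58), np.int64(57), np.int64(56), np.int64(55), np.int64(53), np.int64(52), np.int64(51), np.int64(50), np.int64(49), np.int64(48), np.int64(47), np.int64(46), np.int64(44), np.int64(43), np.int64(42), np.int64(41), np.int64(40), np.int64(39), np.int64(38), np.int64(37), np.int64(36), np.int64(34), np.int64(33), np.int64(32), np.int64(31), np.int64(30), np.int64(29)]
```

```bash
python3 - <<'E'
from h import *
S=load('side0')
# salt & jars both views
T=load('top0')
for n,a,b,z in [('salt',(230+588/7,170+350/7),(265+459/7,130+565/7),.045),
 ('jarA',(225+53/5,140+95/5),None,.1),('jar mid',(225+511/5,140+82/5),(265+74/7,130+277/7),.1),('jar R',(225+695/5,140+53/5),(265+156/7,130+86/7),.1)]:
    print(n,ray(T,*a,z), ray(S,*b,z) if b else '')
E
```

```text
salt [0.57003277 0.00196095 0.045     ] [0.57006097 0.00996121 0.045     ]
jarA [0.77528947 0.24214226 0.1       ] 
jar mid [ 0.76547266 -0.0533144   0.1       ] [ 0.76269514 -0.04254877  0.1       ]
jar R [ 0.77776717 -0.17375719  0.1       ] [ 0.77474372 -0.1634069   0.1       ]
```

```bash
python3 -m pendant '[[0,-33,-48,0],[0,-33,-48,0],[0,-33,-48,0],[0,-33,-48,0],[0,-33,-48,0],[0,-33,-48,0],[0,-33,-48,0],[0,0,0,0]]'; python3 -m pendant '[[0,-53,-31,0],[0,-53,-31,0],[0,-53,-31,0],[0,-53,-31,0],[0,-53,-31,0],[0,-53,-31,0],[0,-53,-31,0],[0,-53,-31,0],[0,0,0,8],[0,0,0,8],[0,0,0,0],[0,0,0,0]]'
```

```text
clock: 1.1
position: [0.4239, -0.2975, 0.2312]
tool_rot: [-2.295, 1.569, 1.097]
force: [-0.4, -0.3, -0.4]
grip_width: 0.0851
clock: 2.6
position: [0.5595, 0.1697, 0.2312]
tool_rot: [0.88, 1.571, -2.295]
force: [0.0, 0.2, -0.4]
grip_width: 0.0853
```

```bash
python3 -m pendant '[[50,0,0,0],[50,0,0,0],[0,0,0,0],[0,0,0,0]]'; python3 - <<'E'
from h import *
snap('top','top1');snap('side','side1')
from scipy.spatial.transform import Rotation as Ro
o=bot.observe();R=Ro.from_euler('xyz',o['tool_rot']).as_matrix();print(o['position'],R)
T=load('top1');S=load('side1')
for y in(-.057,-.0425,.0425,.057):print(y,proj(T,o['position']+R@[-.013,y,0]),proj(S,o['position']+R@[-.013,y,0]))
crop('top1',220,160,320,260,7);crop('side1',250,200,370,300,6)
E
```

```text
clock: 3.1
position: [0.5603, 0.1702, 0.133]
tool_rot: [-2.673, 1.569, 0.433]
force: [-0.2, -0.7, 0.7]
grip_width: 0.0853
[0.56055651 0.17034421 0.13343496] [[ 2.70383558e-03 -3.52115405e-02 -9.99376224e-01]
 [ 9.89316612e-04 -9.99379294e-01  3.52143252e-02]
 [-9.99995855e-01 -1.08391325e-03 -2.66732193e-03]]
-0.057 [[238.27213275 220.81409322]] [[305.00282481 252.14762451]]
-0.0425 [[243.13147314 220.68071346]] [[307.29889011 247.51636017]]
0.0425 [[271.59683216 219.89939285]] [[320.07506252 221.74626057]]
0.057 [[276.44920536 219.76620433]] [[322.14466099 217.57178975]]
```

View pics/top1_c220_160.png

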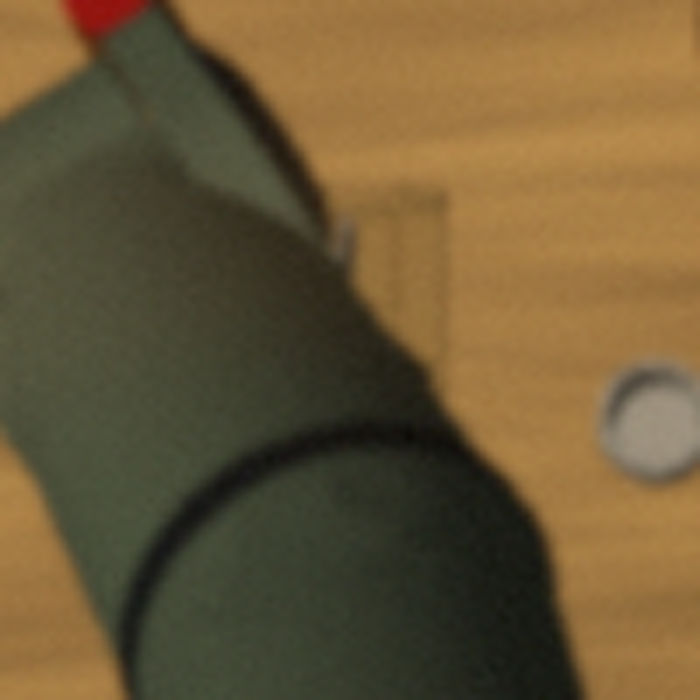

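View pics/side1_c250_200.png

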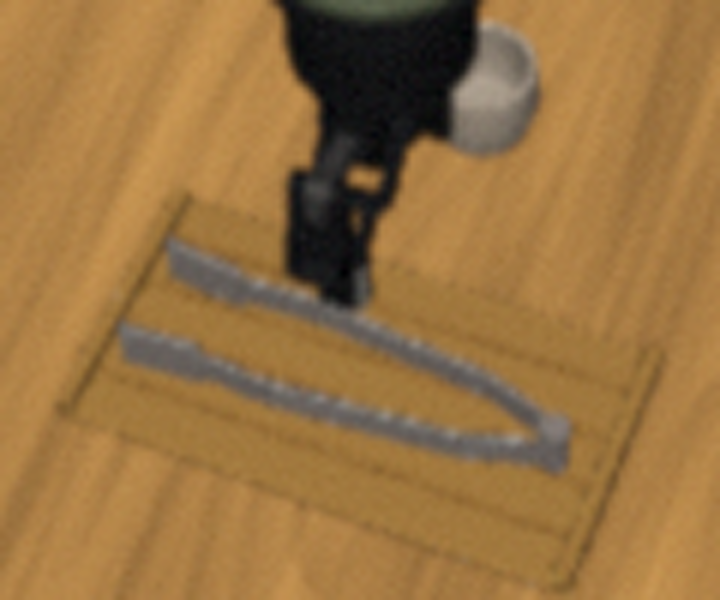

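```bash
python3 -m pendant '[[30,-7,2,0],[43,0,0,0],[0,0,0,0],[0,0,0,0]]'; python3 - <<'E'
from h import *
snap('side','side2')
from scipy.spatial.transform import Rotation as Ro
o=bot.observe();R=Ro.from_euler('xyz',o['tool_rot']).as_matrix();print(o['position'])
S=load('side2')
for y in(-.057,-.0425,.0425,.057):
  for z in(-.011,.011):print(y,z,(proj(S,o['position']+R@[-.013,y,z])-[250,200])*6)
crop('side2',250,200,370,300,6)
E
```

```text
clock: 3.7
position: [0.5588, 0.1774, 0.0604]
tool_rot: [-2.774, 1.569, 0.332]
force: [0.3, 0.0, 0.6]
grip_width: 0.0853
[0.55889603 0.17745421 0.06051203]
-0.057 -0.011 [[310.27132433 411.57021695]]
-0.057 0.011 [[357.56477872 428.15228899]]
-0.0425 -0.011 [[323.56816945 384.34821888]]
-0.0425 0.011 [[370.57446696 400.67786924]]
0.0425 -0.011 [[397.73406451 232.51191229]]
0.0425 0.011 [[443.12181227 247.469262  ]]
0.057 -0.011 [[409.77647482 207.8580589 ]]
0.057 0.011 [[454.89871691 222.59828774]]
```

View pics/side2_c250_200.png

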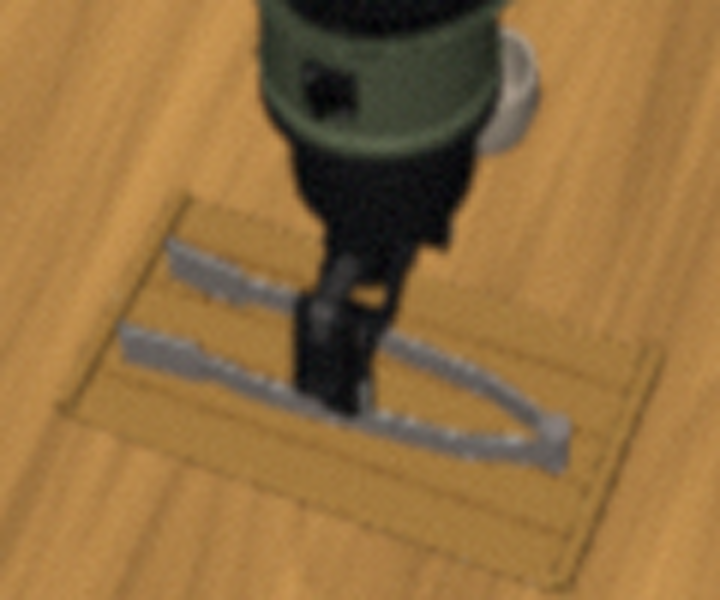

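```bash
python3 -m pendant '[[25,0,0,0],[25,0,0,0],[0,0,0,0],[0,0,0,0]]'; python3 -m pendant '[[0,0,0,0],[0,0,0,0],[0,0,0,0],[0,0,0,0],[0,0,0,0],[0,0,0,0],[0,0,0,0],[0,0,0,0]]' -0.106 40
```

```text
clock: 4.25
position: [0.5586, 0.1774, 0.01]
tool_rot: [-2.745, 1.569, 0.361]
force: [-0.0, 0.6, 0.3]
grip_width: 0.0851
clock: 5.25
position: [0.5584, 0.1776, 0.0091]
tool_rot: [-2.667, 1.569, 0.439]
force: [0.1, 0.5, 9.6]
grip_width: 0.0385
```

```bash
python3 -m pendant '[[-30,0,0,0],[-40,0,0,0],[-40,0,0,0],[0,0,0,0],[0,0,0,0]]'; python3 - <<'E'
from h import *
snap('side','side3');snap('top','top3')
crop('side3',240,160,380,300,5)
crop('top3',220,160,320,280,6)
E
```

```text
clock: 5.88
position: [0.5574, 0.1769, 0.1179]
tool_rot: [0.561, 1.57, -2.616]
force: [-0.0, 0.3, -1.1]
grip_width: 0.0385
```

View pics/side3_c240_160.png

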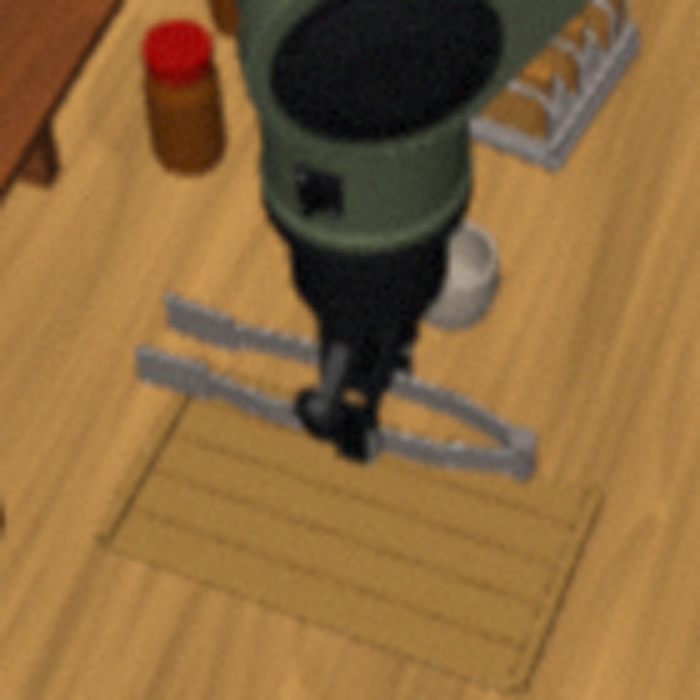

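View pics/top3_c220_160.png

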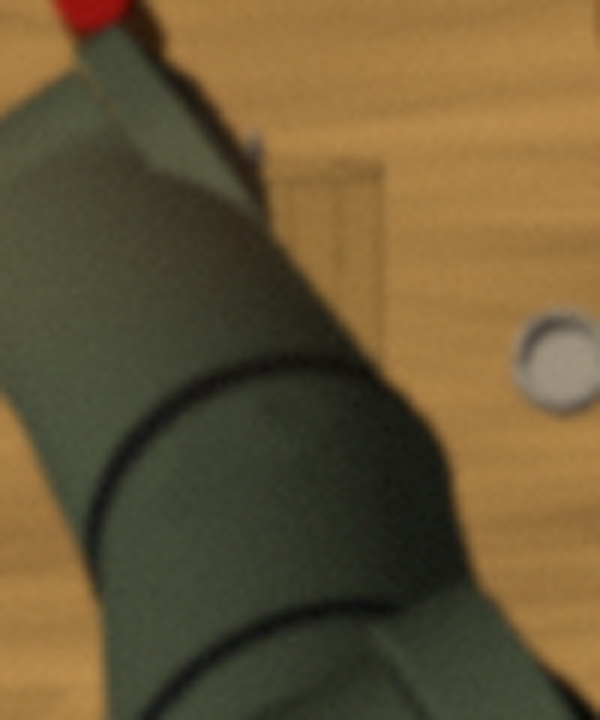

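```bash
python3 - <<'E'
from h import *
from scipy.spatial.transform import Rotation as Ro
S=load('side3');o=bot.observe();R=Ro.from_euler('xyz',o['tool_rot']).as_matrix();p=o['position'];print(p,R)
zt=p[2]+.029
h=ray(S,345,247.4,zt);a=ray(S,273.6,219.2,zt);b=ray(S,267.6,229.6,zt)
m=(a+b)/2;print(h,a,b,m,np.linalg.norm(m-h),np.arctan2(*(m-h)[1::-1]), np.linalg.norm(a-b))
print('grip pt',h+(m-h)*80/205)
# top: visible right jaw tip crop(255,140)
T=load('top3');print(ray(T,220+255/6,160+135/6,zt))
# rack fit from side only
from scipy.optimize import least_squares
obs=[(S,(351.3,193.8),(-.047,.062,0)),(S,(326.5,183.1),(.047,.062,0)),(S,(367.5,166.3),(-.047,-.062,.012)),
(S,(350.0,176.5),(-.030,.051,.072)),(S,(332.5,167.5),(.030,.051,.072))]
E
```

```text
[0.55716852 0.17690294 0.11724595] [[-1.60413993e-03 -3.54421620e-02 -9.99370442e-01]
 [-5.90747601e-04 -9.99371520e-01  3.54431485e-02]
 [-9.99998539e-01  6.47231461e-04  1.58219439e-03]]
[0.47432851 0.18132813 0.14624595] [0.67596265 0.16013357 0.14624595] [0.67715003 0.19566657 0.14624595] [0.67655634 0.17790007 0.14624595] 0.20225687976616302 -0.016949870308371973 0.03555283808790113
grip pt [0.55324669 0.17999035 0.14624595]
[0.6770958  0.15160109 0.14624595]
```

```bash
python3 -m pendant '[[-6,10,15,0],[-7,30,20,0],[-7,45,20,0],[-6,50,20,0],[-4,55,20,0],[-3,55,15,0],[0,50,15,0],[0,40,10,0],[0,30,7,3],[0,15,2,3],[0,0,0,0],[0,0,0,0]]'; python3 - <<'E'
from h import *
snap('side','side4');snap('top','top4')
from scipy.spatial.transform import Rotation as Ro
o=bot.observe();R=Ro.from_euler('xyz',o['tool_rot']).as_matrix();p=o['position'];print(p,R)
crop('side4',310,110,430,230,6)
crop('top4',330,175,430,275,6)
E
```

```text
clock: 7.48
position: [0.3999, -0.1963, 0.1511]
tool_rot: [-0.958, 1.57, 2.045]
force: [-0.3, 0.6, -1.8]
grip_width: 0.0382
[ 0.39989301 -0.19637301  0.15118398] [[-1.67740653e-04 -1.37704736e-01 -9.90473310e-01]
 [ 3.70872630e-04 -9.90473264e-01  1.37704667e-01]
 [-9.99999917e-01 -3.44240771e-04  2.17213550e-04]]
```

View pics/side4_c310_110.png

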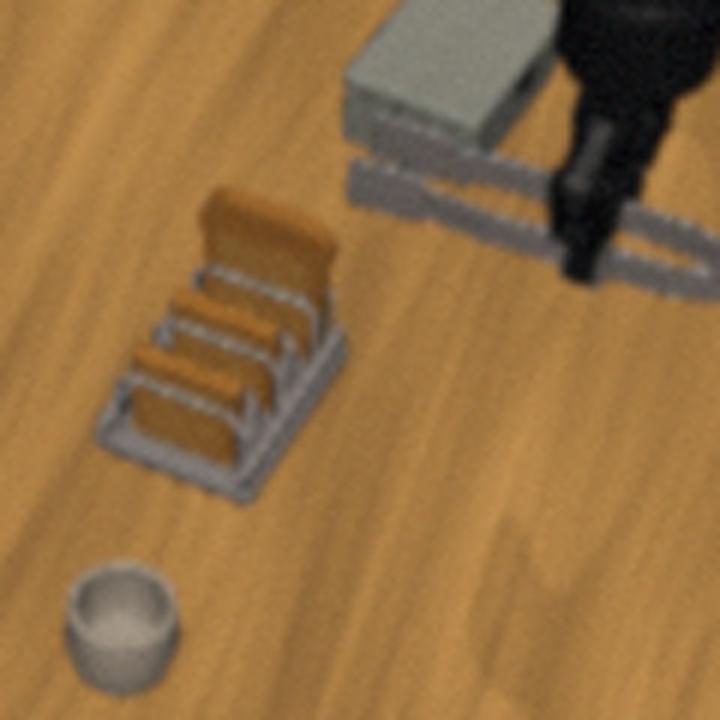

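View pics/top4_c330_175.png

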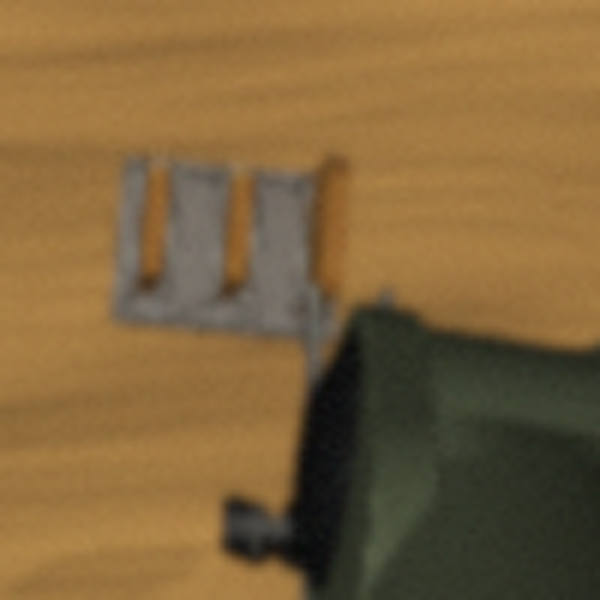

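```bash
python3 -m pendant '[[25,0,0,0],[30,0,0,0],[24,0,0,0],[0,0,0,0],[0,0,0,0]]'; python3 - <<'E'
from h import *
snap('side','side5');snap('top','top5')
from scipy.spatial.transform import Rotation as Ro
o=bot.observe();R=Ro.from_euler('xyz',o['tool_rot']).as_matrix();p=o['position'];print(p)
crop('side5',320,120,420,200,8)
crop('top5',360,185,420,245,10)
T=load('top5');S=load('side5')
# expected top edges: jaw tip outer corners at 125mm ahead, z=+.029; gap 30
for n,f,c,s in(('T',T,(360,185),10),('S',S,(320,120),8)):
  for y in(-.015,.015):
    print(n,y,(proj(f,p+R@[-.029,y,-.125])-c)*s)
E
```

```text
clock: 8.2
position: [0.4, -0.1971, 0.073]
tool_rot: [3.059, 1.57, -0.222]
force: [0.6, -0.2, -0.8]
grip_width: 0.0385
[ 0.40015747 -0.19744715  0.07325538]
T -0.015 [[197.2574152  414.41230373]]
T 0.015 [[294.27042228 421.7384805 ]]
S -0.015 [[370.92980253 257.63779954]]
S 0.015 [[402.38837378 209.25577403]]
```

View pics/side5_c320_120.png

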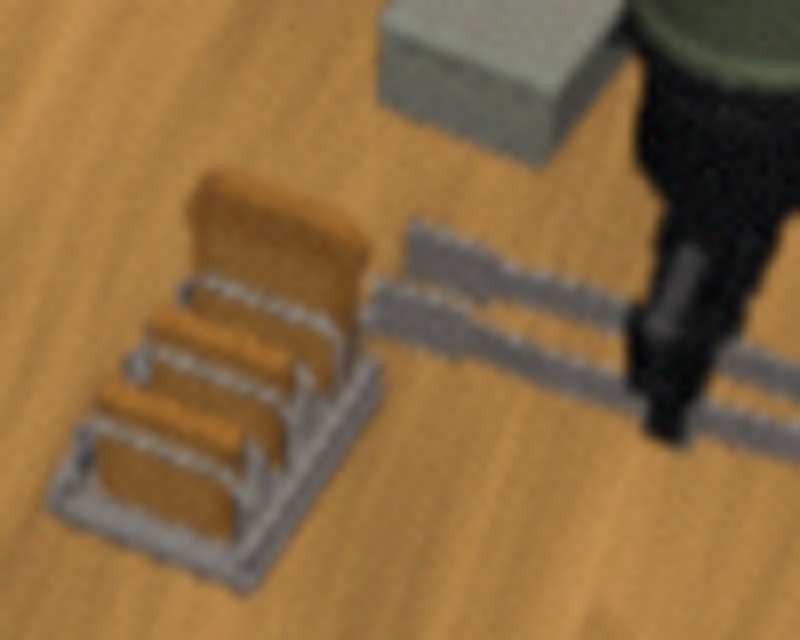

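View pics/top5_c360_185.png

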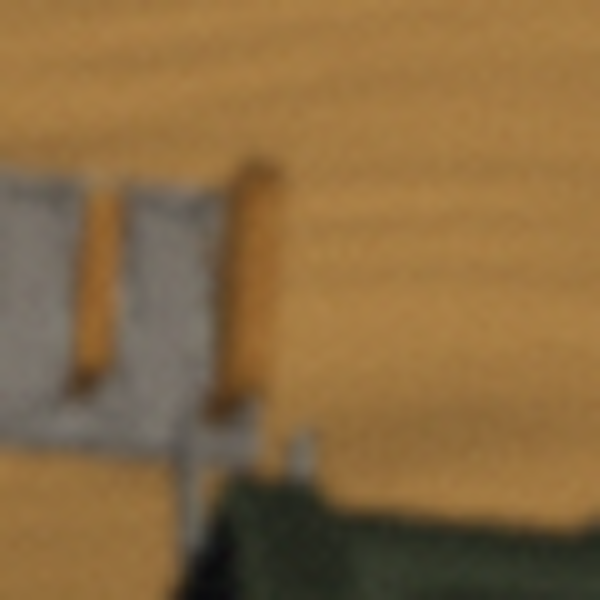

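```bash
python3 - <<'E'
from h import *
T=load('top5');S=load('side5')
for f,a,b in((S,(369.6,152.2),(355.6,145.6)),(T,(384.4,227.8),(385.6,213.))):
    A=ray(f,*a,.102);B=ray(f,*b,.107);d=B-A;print(A,B,d,np.arctan2(d[1],d[0]))
A=np.array([.40016,-.19745])
u=np.array([np.cos(-.138),np.sin(-.138)]);print('tip exp',A+.125*u,'to fit centre',np.array([.5711,-.2223])-A-.125*u)
E
```

```text
[ 0.51668852 -0.20373251  0.102     ] [ 0.56460996 -0.21252553  0.107     ] [ 0.04792144 -0.00879302  0.005     ] -0.18146955865037365
[ 0.52090483 -0.21409728  0.102     ] [ 0.56619391 -0.22160289  0.107     ] [ 0.04528908 -0.00750561  0.005     ] -0.16423398172677153
tip exp [ 0.52397164 -0.2146453 ] to fit centre [ 0.04712836 -0.0076547 ]
```

```bash
python3 -m pendant '[[1,1,-12,0],[1,1,-12,0],[0,0,-12,0],[0,0,-12,0],[0,0,-12,0],[0,0,-7,0],[0,0,0,0],[0,0,0,0]]'; python3 - <<'E'
from h import *
snap('side','side6');snap('top','top6')
print(bot.observe()['force'])
crop('side6',320,120,420,200,8)
crop('top6',360,185,420,245,10)
E
```

```text
clock: 9.3
position: [0.4652, -0.2087, 0.0702]
tool_rot: [-0.029, 1.57, 2.972]
force: [-0.5, -0.5, -0.3]
grip_width: 0.0385
[ 0.67907243  0.56510747 -1.67370193]
```

View pics/side6_c320_120.png

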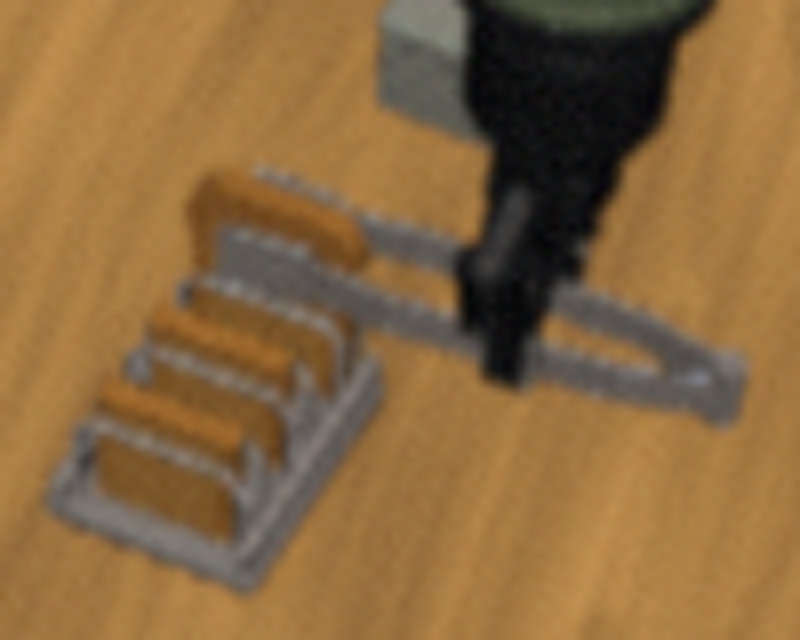

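View pics/top6_c360_185.png

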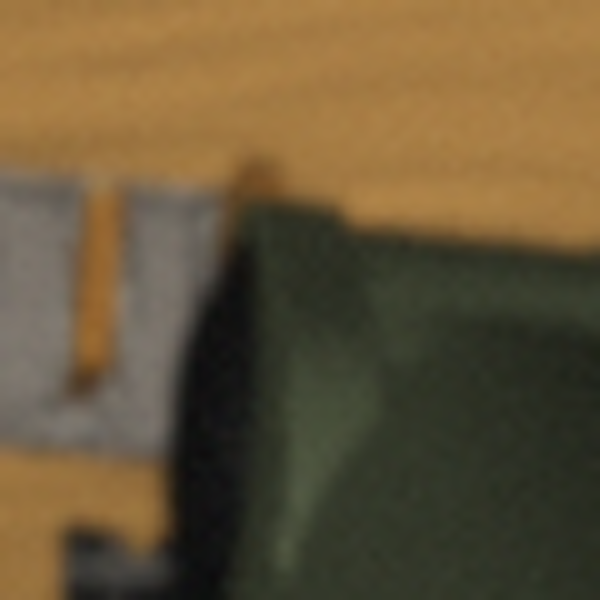

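```bash
python3 -m pendant '[[0,0,0,0],[0,0,0,0],[0,0,0,0],[0,0,0,0],[0,0,0,0],[0,0,0,0]]' -0.6 35; python3 - <<'E'
from h import *
snap('side','side7')
o=bot.observe();print(o['force'],o['moment'],o['grip_width'])
crop('side7',320,120,420,200,8)
E
```

```text
clock: 10.15
position: [0.4656, -0.2078, 0.0703]
tool_rot: [-1.118, 1.57, 1.885]
force: [-0.6, 5.4, 0.6]
grip_width: 0.0295
[ 0.06118116  6.16001027 -0.33527773] [1.29700729 0.01237865 0.42310612] 0.029514841411254263
```

View pics/side7_c320_120.png

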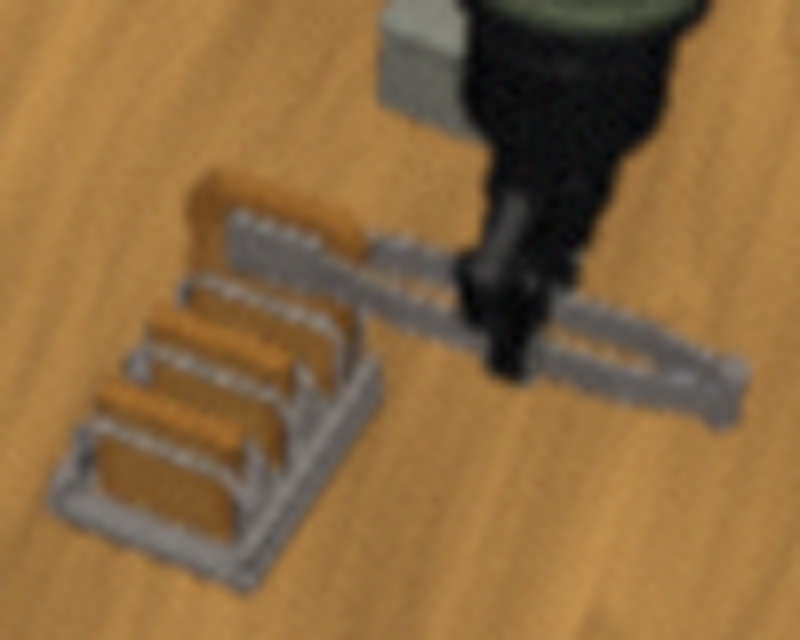

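```bash
python3 -m pendant '[[0,-1,0,0],[0,-0.5,0,0],[0,0,0,0],[0,0,0,0]]'
```

```text
clock: 10.7
position: [0.4657, -0.2072, 0.0703]
tool_rot: [-0.207, 1.571, 2.794]
force: [-1.4, 2.4, 0.1]
grip_width: 0.0293
```

Force dropped; a touch more, then lift slowly.

```bash
python3 -m pendant '[[0,-1,0,0],[0,0,0,0],[-4,0,0,0],[-6,0,0,0],[-8,0,0,0],[-8,0,0,0],[0,0,0,0],[0,0,0,0]]'; python3 - <<'E'
from h import *
snap('side','side8')
o=bot.observe();print(o['force'],o['moment'],o['grip_width'])
crop('side8',320,110,420,190,8)
E
```

```text
clock: 11.7
position: [0.466, -0.2062, 0.0963]
tool_rot: [-2.552, 1.571, 0.449]
force: [0.3, 0.4, -2.3]
grip_width: 0.0296
[-0.01616093  0.50429846 -1.70633628] [0.04905494 0.04793244 0.00996062] 0.029627684271033367
```

View pics/side8_c320_110.png

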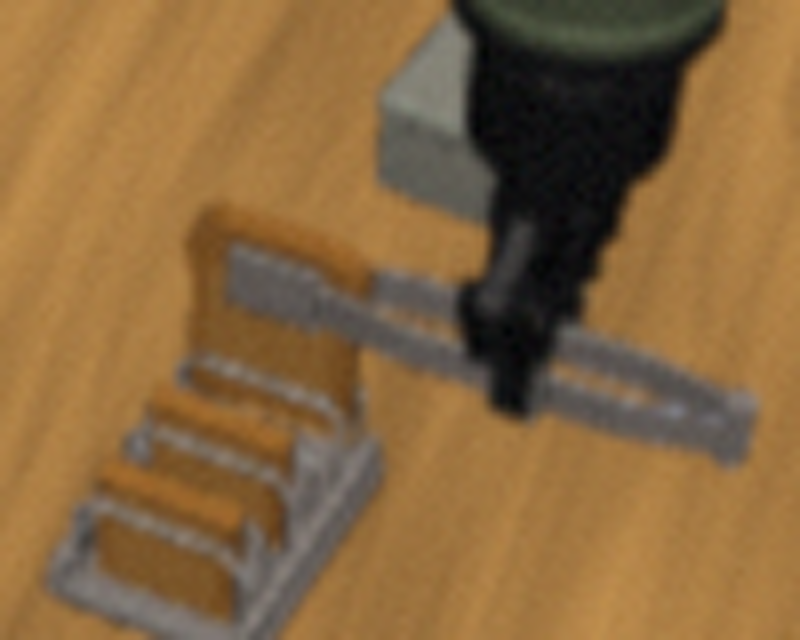

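The rusk is rising with the jaws and shows no tilt (bottom near row 430 of the crop). I'll keep lifting.

```bash
python3 -m pendant '[[-8,0,0,0],[-10,0,0,0],[-10,0,0,0],[-10,0,0,0],[-10,0,0,0],[-10,0,0,0],[-8,0,0,0],[-5,0,0,0],[-2,0,0,0],[0,0,0,0],[0,0,0,0],[0,0,0,0]]';python3 -m pendant '[[0,0,0,0],[0,0,0,0],[0,0,0,0],[0,0,0,0]]'; python3 - <<'E'
from h import *
snap('side','side9');snap('top','top9')
o=bot.observe();print(o['force'],o['moment'],o['grip_width'])
crop('side9',310,70,430,190,6);crop('top9',330,160,430,260,6)
E
```

```text
clock: 13.25
position: [0.4659, -0.2062, 0.1691]
tool_rot: [-0.242, 1.57, 2.76]
force: [0.8, 0.8, -2.3]
grip_width: 0.0293
clock: 13.75
position: [0.466, -0.2062, 0.1693]
tool_rot: [-2.493, 1.571, 0.509]
force: [0.3, 0.4, -1.4]
grip_width: 0.0293
[ 0.08231909  0.26604871 -2.14546025] [ 0.0165306   0.12097242 -0.00283429] 0.029044386043386914
```

View pics/side9_c310_70.png

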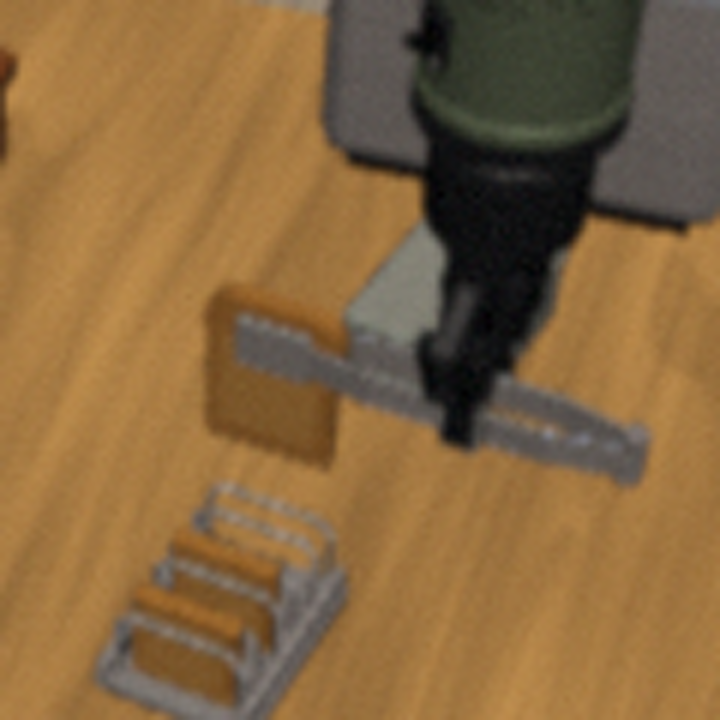

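View pics/top9_c330_160.png

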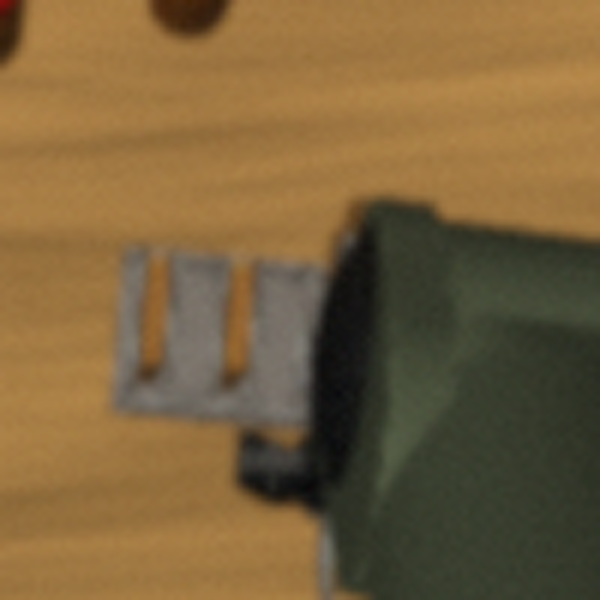

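```bash
python3 - <<'E'
from h import *
S9=load('side9');f=snap('side','side10')
d=cv2.absdiff(S9['img'],f['img'])[100:170,330:430];print(d.max(),d.mean())
print(job_done())
E
```

```text
15 2.2066190476190477
the job is handed in; nothing more can be done
None
```

I picked the tongs off the tray, closed the jaws on the tall rusk in the rack's right-hand slot and lifted it straight up. I then handed the job in at about 14 s, still squeezing the tongs. The hand-in gave no verdict.

**Final state:**
- **Height:** the gripper rose 99 mm after closing. That puts the rusk's underside about 50 mm above the rack top and its centre near 158 mm.
- **Stillness:** two side pictures taken before hand-in showed no visible change, only noise.
- **Grip:** the gripper opening held at 29 mm, which matches the roughly 30 mm expected with the jaws on the rusk.
- **Surroundings:** the short rusks, rack and tin looked unmoved in the last pictures. I did not measure them or the other bystanders again.

**What disagreed:**
- **Camera offset:** the two cameras differed by about 8 mm in y, more than the stated 2 mm. I used a joint fit and measured the jaws relative to the rusk, which agreed in both views to about 3 mm.
- **Force at the tray:** about 10 N upward showed as the fingers closed on the tongs. I took it to be fingertip contact with the tray, and it was gone after lifting.
- **Side force on closing:** the jaws pushed sideways with about 6 N when they closed on the rusk. I moved the gripper about 2.5 mm sideways before lifting, and the side force was about 0.5 N once the rusk was partly raised.

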